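# Refit the wing handle on the gearbox shaft

## Robot

A 6-joint arm with a two-finger parallel gripper is mounted at the origin on the work surface. World frame = base frame: x ahead of the robot, y to its left, z up, the work surface at z = 0. Lengths are in m, angles in rad, forces in N, time in s.
With the tool pointing down it reaches from about 0.25 to 0.775 m from the base axis. Payload 4 kg.
Tool frame: the origin (TCP) lies midway between the tips of the shut fingers; the grasp point (between the pads) lies 19 mm behind it (ctrl.grasp_offset is the distance from the TCP to the grasp point, in m); z points along the fingers, y is the line along which they close (so a half turn about z gives the same grasp; the last joint's range is limited). The gripper opens to 94 mm and grips with 3 to 60 N. Pads are 16 mm wide; open, the fingers measure 119 mm over their backs; the gripper's body (75 mm by 177 mm) begins 78 mm behind the grasp point.
Start: joints at [1.124, 0.087, 1.371, -0, 1.684, -0.103], TCP at [0.185, 0.518, 0.206] pointing down, gripper open.
Joint ranges: [-3.1, 3.1], [-0.76, 2.03], [0.27, 2.55], [-1.08, 4.22], [0.17, 2.65], [-2.57, 2.57]. Speed limits (rad/s): [2.79, 2.79, 3.14, 3.14, 3.14, 3.14].

## Interface

Orientations are given as a rotation vector (axis times angle).
In Python, from workcell import ctrl gives the robot as it stands. Calls block until the motion is done:
- ctrl.move_ptp(position, orientation): joint-space move of the TCP to a pose.
- ctrl.movel(position, speed=0.15, attitude=None, stop_force=None): straight line of the TCP; attitude=None keeps the orientation; speed is the mean speed in m/s. With stop_force (N) it stops when the force on the tool has changed by that much, and returns True; else False.
- ctrl.move_joints(angles): joint-space move.
- ctrl.set_gripper(opening, grasp_force=None): finger opening in m; grasp_force is the grip in N (None keeps the last); returns when the fingers have stopped.
- ctrl.hold(seconds).
- ctrl.ik(position, orientation): joint angles nearest the present ones, or None.
- ctrl.get_image(name): name is "scene" or "top" or "wrist"; returns a dict with "pixels" (480x640x3 uint8, red, green, blue), "fx", "fy", "cx", "cy" (pixels), "k1" (the pictures are not rectified: a ray, as slopes to the right and down, at radius r is drawn at 1 + k1 r^2 times it, then the intrinsics apply), "eye" and "rotation" of the camera in the world. Camera axes: x right, y down, z forward; pixel columns grow to the right and rows downward; lengths in m; the calibration is good to about 2 mm. A picture is of the moment at which its call begins. There is no depth.
A pose or a line that the arm cannot do raises ctrl.PlanningError and nothing moves.
- ctrl.hand_in(): hands the job in; it is judged then, once.
Trained networks look in the newest picture that a camera, given by its name, has taken for a name from the list of things; names that differ only in an ending like _2 or _b are one class to them, and where a whole thing is asked for, a point or a joint stands for the part that bears it (a point fixed in the world has none). Each returns a list of dicts, best first, with "confidence" (0 to 1); they miss things now and then, are a little off and sometimes report something else, mostly with a low value. They report only what shows in the picture. A call takes as long as a camera call. They do not tell look-alikes from the thing itself.
- ctrl.search_frame(target, camera): "extent" ([left, top, right, bottom] in pixels, round what is visible of it).
- ctrl.tip_of(target, camera): "pixel" ([column, row] in pixels: a listed point, or the origin of a listed thing).
Readings, each from a call of its own:
- ctrl.current_t(): time.
- ctrl.current_joint_positions(): joint angles.
- ctrl.current_joint_vel(): joint speeds.
- ctrl.current_tau(): joint torques, N m.
- ctrl.current_tool_pos(): TCP position.
- ctrl.current_ee_rot(): TCP orientation.
- ctrl.current_ft_force(): force on the tool from outside, world axes, zero at the start.
- ctrl.current_torque(): the same for the moment, N m.
- ctrl.current_gripper_width(): finger opening in m.
- ctrl.current_gripper_force(): force on a finger pad.
Only numpy, scipy, OpenCV 4.12 (cv2) and the standard library are available. Lean on these libraries where they do the work, as an engineer would, in place of code of your own. Each camera call takes 0.05 s, during which the arm holds its last target. There are 200 camera calls.

## Task

Pick up the orange wing handle from the blue parts tray, lower it over the gearbox's upright shaft and, pressing only lightly, turn it until the slot under its hub drops over the shaft's cross key and the hub sits fully home and upright on the collar; then let go. Be gentle (never force it down or jam it), and leave the tray's other parts, the jar, the oil bottle and the tin where they are.

Things in the scene. Friction and masses are not known exactly. Their poses are not given: they have to be found in the camera images.
- handle: Loose wing handle, 72 mm tall, 0.13-0.25 kg, upright in the tray, open end down. Origin: centre of the hub's underside; z up; x along wing and slot. Black round hub, 38 mm diameter, up to z = 38 mm; from below a blind bore 20 mm diameter, 32 mm deep, and a slot 9 mm wide, 12 mm deep, right across along x. Same after a half turn about z.
- wing (a point): Middle of the handle's orange wing, where to pinch it: 62 mm above the handle's origin, same axes. The wing is 60 mm long (x), 14 mm thick (y), from 38 to 72 mm above the handle's origin; pinch it across y, fingertips kept above 41 mm.
- seat (a point): Where the handle's origin must finish: on the shaft axis, on top of the dark round collar (46 mm diameter), 78 mm above the table. Axes as the gearbox's. The steel shaft, 18 mm diameter, rises 29 mm above this point, its last 4 mm tapering to 12 mm. It is braked: it stands still unless twisted with over 0.3 N m.
- key (a point): Centre of the brass cross key through the shaft, 5.5 mm above the seat; 30 mm long, 7 mm wide, top 9 mm above the seat. This point's axes are the gearbox's: the key's own angle is not reported; seen from above it lies 0.3 to 2.2 rad counter-clockwise from the gearbox's x axis. A handle over about 4 degrees off rides on it 9 mm high; turn it there with 2-8 N of press till it can go down.
- gearbox: Fixed, upright green gearbox, foot 150 x 110 mm, 70 mm tall without collar and shaft. Origin: centre of its underside on the table; z up, x along its long side. More than 40 N between the handle or gripper and the gearbox with its shaft is too much.
- tray: Fixed blue open tray, 200 x 170 mm, 22 mm high, floor and walls 4 mm thick. Origin: centre of its underside; x along its 200 mm side.
- washer: Bystander: loose steel washer, 26 mm diameter, 4 mm thick, lying in the tray. Origin: centre of its underside.
- bolt: Bystander: loose steel bolt standing on its head in the tray, 20 mm diameter, 42 mm tall. Origin: centre of its underside.
- jar: Bystander: glass jar with metal cap, 72 mm diameter, 110 mm tall. Origin: centre of its underside.
- oil: Bystander: oil bottle with red cap, 52 mm diameter, 150 mm tall. Origin: centre of its underside.
- tin: Bystander: red tin can, 68 mm diameter, 80 mm tall. Origin: centre of its underside.
Mind the look-alikes: they are no part of the job. There is more than one size of the handle; the job needs the larger.

How it is judged:
On the way, in this order (a step that is already met when the one before it is completed fails the run):
1. the handle is upright over the shaft, the shaft inside its bore (horizontal distance between handle and seat below 0.005 m and z of handle in the frame of seat below 0.02 m and angle between handle's own z axis and vertical below 0.12 rad), for 0.05 s.
2. the slot has dropped over the key and the hub is home on the collar (horizontal distance between handle and seat below 0.003 m and z of handle in the frame of seat below 0.003 m and angle between handle's own z axis and vertical below 0.08 rad), for 0.1 s.
At the end, for the whole second after the job is handed in: The handle is on the shaft with its hub within 3 mm of the collar (slot over the key), within 3 mm of the shaft's axis, upright to 0.08 rad, at rest and released (all of step 2 and linear speed of handle below 0.02 m/s and contact force between the fingers and handle below 0.1 N); the robot touches nothing.
It fails at once if the handle is pressed or jammed on the gearbox or its shaft with more than 40 N (contact force between handle and gearbox above 40 N).
It fails at once if the gripper or arm pushes the gearbox with more than 40 N (contact force between the arm and gearbox above 40 N).
It fails at once if a bystander (washer, bolt, jar, oil bottle, tin) is moved more than 30 mm (distance of any of washer, bolt, jar, oil, tin from where it was at the start of the episode above 0.03 m).
It also fails if it takes over 72 s, if anything falls off the work surface, if the arm or the gripper's body presses on something with over 40 N, if the wrist force passes 120 N, or if a joint passes its speed limit or range.

## Working session

There is one attempt and no reset: what is moved stays moved. The work goes in short steps, each a Python script; the robot and the scene stay as the last script left them, time stands still between calls to the robot, and variables do not carry over. Pictures are saved under pics/ and viewed, at most 10 in all, crops included, and the job is handed in when it is done.

```bash
mkdir -p pics
cat > h.py <<'E'
import numpy as np, cv2
from workcell import ctrl
from scipy.spatial.transform import Rotation as R
def cal(im):
    return {k:(np.array(v) if not np.isscalar(v) else v) for k,v in im.items() if k!='pixels'}
def ray(c,p):
    xd=np.array([(p[0]-c['cx'])/c['fx'],(p[1]-c['cy'])/c['fy']]); x=xd.copy()
    for _ in range(20): x=xd/(1+c['k1']*(x@x))
    d=np.array(c['rotation'])@np.array([x[0],x[1],1.]); return np.array(c['eye']),d
def atz(c,p,z):
    e,d=ray(c,p); return e+d*(z-e[2])/d[2]
def proj(c,P):
    q=np.array(c['rotation']).T@(np.array(P)-np.array(c['eye'])); x=q[:2]/q[2]; x=x*(1+c['k1']*(x@x))
    return np.array([x[0]*c['fx']+c['cx'],x[1]*c['fy']+c['cy']])
def tri(obs):
    A=np.zeros((3,3));b=np.zeros(3)
    for c,p in obs:
        e,d=ray(c,p); d=d/np.linalg.norm(d); M=np.eye(3)-np.outer(d,d); A+=M;b+=M@e
    return np.linalg.solve(A,b)
def save(im,n): cv2.imwrite(f'pics/{n}.png',im['pixels'][:,:,::-1])
def down(yaw): # tool z down, tool y axis at angle yaw in the world plane
    y=np.array([np.cos(yaw),np.sin(yaw),0]);z=np.array([0,0,-1.]);x=np.cross(y,z)
    return R.from_matrix(np.column_stack([x,y,z])).as_rotvec()
E
python3 - <<'E'
from h import *
np.set_printoptions(precision=4,suppress=True)
for cam in ['top','scene']:
    im=ctrl.get_image(cam); save(im,cam+'0'); c=cal(im); print(cam,c['eye'],c['fx'],c['k1'])
    for t,z in [('handle',.004),('wing',.066),('seat',.078),('key',.0835),('gearbox',0),('tray',0),('washer',.004),('bolt',.004),('jar',0),('oil',0),('tin',0)]:
        for r in ctrl.tip_of(t,cam)[:3]:
            print(t,np.round(r['pixel'],1),round(r['confidence'],2),atz(c,r['pixel'],z))
E
```

```text
top [0.5019 0.0167 1.0984] 570.832233751377 0.030293562796021824Traceback (most recent call last):
  File "<stdin>", line 7, in <module>
  File "h.py", line 11, in atz
    e,d=ray(c,p); return e+d*(z-e[2])/d[2]
                                      ~^^^
IndexError: invalid index to scalar variable.
```

```bash
sed -i "s/return {k:(np.array(v).*/c={k:(np.array(v) if not np.isscalar(v) else v) for k,v in im.items() if k!='pixels'}; c['rotation']=R.from_rotvec(c['rotation']).as_matrix(); return c/" h.py
python3 - <<'E'
from h import *
np.set_printoptions(precision=4,suppress=True)
for cam in ['top','scene']:
    im=ctrl.get_image(cam); save(im,cam+'0'); c=cal(im); print(cam,c['eye'],c['fx'],c['k1'])
    for t,z in [('handle',.004),('wing',.066),('seat',.078),('key',.0835),('gearbox',0),('tray',0),('washer',.004),('bolt',.004),('jar',0),('oil',0),('tin',0)]:
        for r in ctrl.tip_of(t,cam)[:3]:
            print(t,np.round(r['pixel'],1),round(r['confidence'],2),atz(c,r['pixel'],z))
E
```

```text
top [0.5019 0.0167 1.0984] 570.832233751377 0.030293562796021824
handle [221.  252.5] 0.86 [0.5812 0.1612 0.004 ]
handle [294.2 267. ] 0.77 [0.5551 0.0211 0.004 ]
wing [215.2 251.8] 0.9 [0.5779 0.1634 0.066 ]
wing [293.4 265.7] 0.49 [0.5545 0.0223 0.066 ]
seat [403.9 291.5] 0.97 [ 0.5101 -0.1758  0.078 ]
seat [389.6 156.6] 0.48 [ 0.7556 -0.1509  0.078 ]
key [404.1 292.1] 0.86 [ 0.509  -0.1752  0.0835]
gearbox [396.2 292.2] 0.62 [ 0.5092 -0.1757  0.    ]
tray [202.3 259.6] 0.86 [0.5675 0.1969 0.    ]
washer [215.5 252.7] 0.64 [0.5807 0.1716 0.004 ]
washer [183.5 292. ] 0.61 [0.5055 0.2296 0.004 ]
bolt [211.2 302.8] 0.63 [0.4856 0.177  0.004 ]
jar [327.3 147.3] 0.83 [ 0.7914 -0.0407  0.    ]
oil [394.  155.4] 0.82 [ 0.7775 -0.1724  0.    ]
tin [221.  161.6] 0.94 [0.759  0.1664 0.    ]
tin [392.7 153.1] 0.21 [ 0.7821 -0.1698  0.    ]
scene [ 1.1798 -0.2598  0.6728] 509.03006772663304 -0.11474142775700508
handle [318.1 228. ] 0.75 [0.5553 0.0224 0.004 ]
handle [386.4 216.3] 0.64 [0.5791 0.1564 0.004 ]
handle [208.7 245. ] 0.59 [ 0.515  -0.1783  0.004 ]
wing [391.7 190.6] 0.69 [0.5777 0.1615 0.066 ]
wing [315.8 212.6] 0.62 [0.5761 0.0084 0.066 ]
seat [209.1 243.7] 0.71 [ 0.586  -0.1859  0.078 ]
seat [202.8 213.3] 0.59 [ 0.5105 -0.1763  0.078 ]
key [200.7 211.1] 0.62 [ 0.5097 -0.179   0.0835]
gearbox [208.1 246.6] 0.75 [ 0.5146 -0.1799  0.    ]
gearbox [392.3 214.2] 0.72 [0.5749 0.1725 0.    ]
tray [401.6 210.6] 0.84 [0.5732 0.1946 0.    ]
washer [399.1 184. ] 0.46 [0.5039 0.2294 0.004 ]
bolt [373.1 189.2] 0.46 [0.497  0.1717 0.004 ]
bolt [388.8 216. ] 0.19 [0.5802 0.1611 0.004 ]
jar [337.5 336.7] 0.96 [ 0.7859 -0.0475 -0.    ]
oil [264.8 360.1] 0.68 [ 0.7793 -0.1659  0.    ]
tin [442.2 282. ] 0.78 [0.7599 0.1656 0.    ]
tin [400.  208.1] 0.34 [0.5656 0.1955 0.    ]
```

View pics/top0.png

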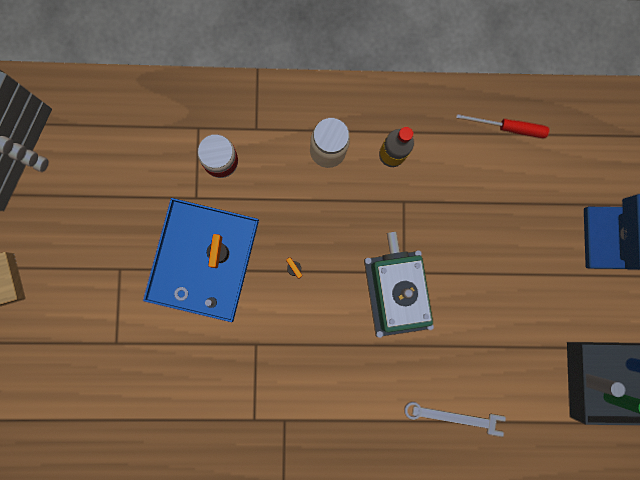

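View pics/scene0.png

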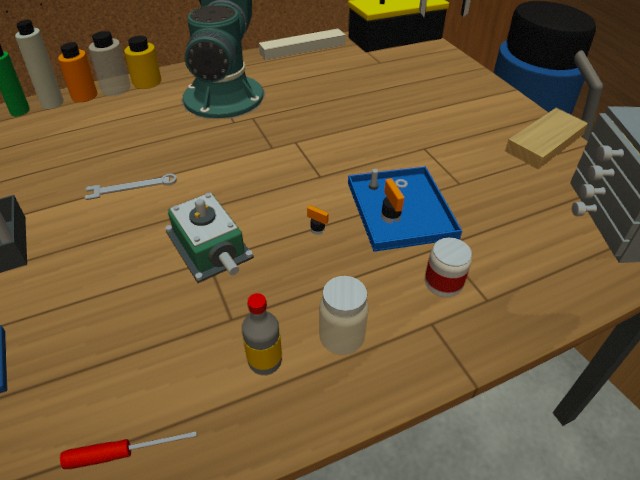

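Run:
```python
from h import *
np.set_printoptions(precision=4,suppress=True)
print(ctrl.current_tool_pos(),ctrl.current_ee_rot(), R.from_rotvec(ctrl.current_ee_rot()).as_matrix())
for n,p,tg in [('gb',(.46,-.176,.30),('seat','key')),('hd',(.53,.162,.30),('handle','wing'))]:
    for yw in (np.pi/2,-np.pi/2):
        try: print(yw,ctrl.ik(p,down(yw)))
        except Exception as e: print(e)
    yw=np.pi/2
    q=ctrl.ik(p,down(yw))
    if q is None: yw=-yw
    ctrl.move_ptp(p,down(yw)); im=ctrl.get_image('wrist'); save(im,n); c=cal(im); print(n,c['eye'],c['rotation'][:,2])
    for t in tg:
        for r in ctrl.tip_of(t,'wrist')[:3]:
            z=dict(seat=.078,key=.0835,handle=.004,wing=.066)[t]
            print(t,np.round(r['pixel'],1),round(r['confidence'],2),atz(c,r['pixel'],z))
print(ctrl.current_t())
a=np.hstack([cv2.imread('pics/gb.png'),cv2.imread('pics/hd.png')]); cv2.imwrite('pics/both.png',cv2.resize(a,(800,300),interpolation=cv2.INTER_AREA))
```

```text
[0.1854 0.5178 0.2055] [0.5373 3.0953 0.0002] [[-0.9415  0.337   0.    ]
 [ 0.337   0.9415  0.0001]
 [ 0.      0.0001 -1.    ]]
1.5707963267948966 [-0.4806 -0.0405  1.3154  0.      1.8667 -2.0514]
-1.5707963267948966 [-0.4806 -0.0405  1.3154 -0.      1.8667  1.0902]
gb [ 0.3921 -0.1763  0.4779] [ 0.2357  0.0009 -0.9718]
seat [314.9 258.5] 0.98 [ 0.5082 -0.1758  0.078 ]
key [313.1 256.6] 0.62 [ 0.5045 -0.1777  0.0835]
1.5707963267948966 [ 0.1943  0.0982  1.1731 -0.      1.8702 -1.3765]
-1.5707963267948966 [ 0.1943  0.0982  1.1731 -0.      1.8702  1.7651]
hd [0.462  0.1604 0.4781] [ 0.2359 -0.0005 -0.9718]
handle [206.7 219.2] 0.9 [0.548  0.0236 0.004 ]
handle [319.1 240.7] 0.82 [0.5762 0.1657 0.004 ]
handle [328.3 165.7] 0.55 [0.4821 0.1769 0.004 ]
wing [319.  259.1] 0.87 [0.5825 0.1649 0.066 ]
wing [192.  222.8] 0.85 [0.5407 0.0248 0.066 ]
wing [374.9 182.3] 0.34 [0.497  0.2248 0.066 ]
5.5583
```

View pics/both.png

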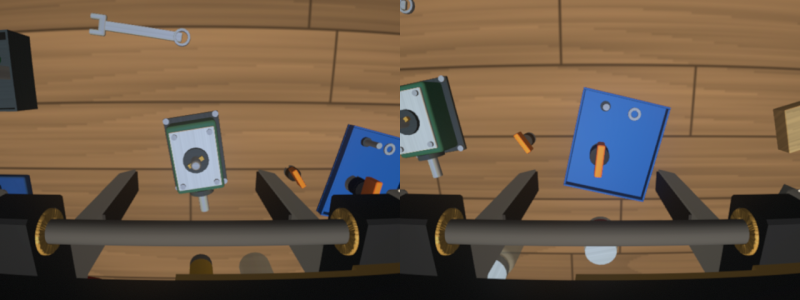

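Run:
```python
import cv2,numpy as np
g=cv2.imread('pics/gb.png')[215:300,265:365]; h=cv2.imread('pics/hd.png')[200:285,270:370]
t=cv2.imread('pics/top0.png')
tg=t[265:315,375:435][:50,:59]; th=t[225:275,185:244]
r=lambda a:cv2.resize(a,(400,290),interpolation=cv2.INTER_CUBIC)
cv2.imwrite('pics/crops.png',np.vstack([np.hstack([r(g),r(h)]),np.hstack([r(tg),r(th)])]))
```

```text
(no output)
```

View pics/crops.png

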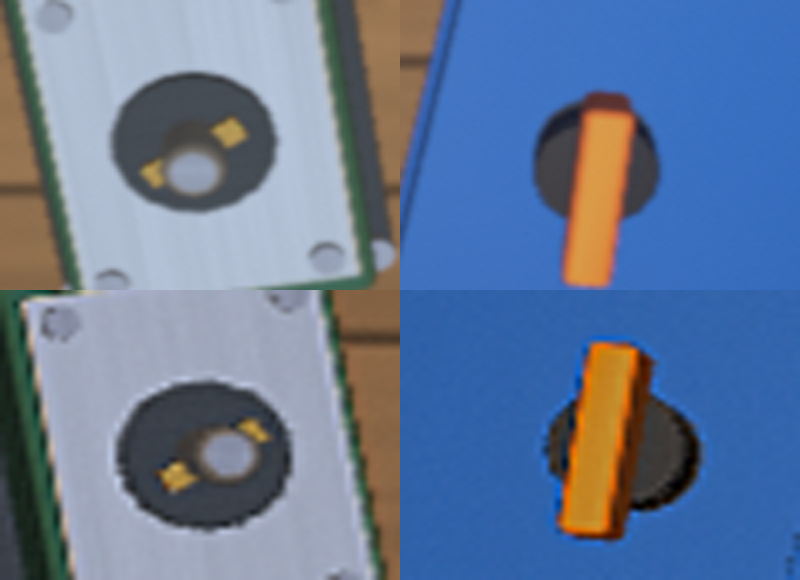

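```bash
cat > m.py <<'E'
from h import *
def pts(c,mask,z,x0,y0):
    v,u=np.nonzero(mask); return np.array([atz(c,(a+x0,b+y0),z)[:2] for a,b in zip(u,v)])
def comp(mask):
    n,l,s,_=cv2.connectedComponentsWithStats(mask.astype(np.uint8)); return l==1+np.argmax(s[1:,4])
def rect(P):
    r=cv2.minAreaRect((P*1000).astype(np.float32)); (cx,cy),(w,h),a=r
    d=np.linalg.svd(P-P.mean(0))[2][0]; return P.mean(0),np.array([cx,cy])/1000,(w,h),np.arctan2(d[1],d[0])%np.pi
def wing(c,rgb,box,z=.076):
    x0,y0,x1,y1=box; h=cv2.cvtColor(rgb[y0:y1,x0:x1],cv2.COLOR_RGB2HSV).astype(int)
    o=(h[...,0]<22)&(h[...,1]>130); v=h[...,2]; th=np.percentile(v[o],60)*.88
    return rect(pts(c,comp(o&(v>th)),z,x0,y0))
def key(c,rgb,box,z=.087):
    x0,y0,x1,y1=box; h=cv2.cvtColor(rgb[y0:y1,x0:x1],cv2.COLOR_RGB2HSV).astype(int)
    m=(h[...,0]>10)&(h[...,0]<32)&(h[...,1]>110)&(h[...,2]>110); return rect(pts(c,m,z,x0,y0))
def collar(c,rgb,box,z=.078):
    x0,y0,x1,y1=box; g=cv2.cvtColor(rgb[y0:y1,x0:x1],cv2.COLOR_RGB2GRAY)
    k,_=cv2.findContours(comp(g<115).astype(np.uint8),cv2.RETR_EXTERNAL,cv2.CHAIN_APPROX_NONE)
    k=cv2.convexHull(max(k,key=cv2.contourArea))[:,0]
    W=np.array([atz(c,(a+x0,b+y0),z)[:2] for a,b in k])
    s=np.linalg.lstsq(np.c_[2*W,np.ones(len(W))],(W**2).sum(1),rcond=None)[0]
    return s[:2],np.sqrt(s[2]+s[:2]@s[:2])
E
python3 - <<'E'
from m import *
np.set_printoptions(precision=4,suppress=True)
import pickle
rd=lambda n:cv2.imread(f'pics/{n}.png')[:,:,::-1].copy()
c=cal(ctrl.get_image('wrist')); im=rd('hd')
ch=c; print('wing wrist',wing(ch,im,(290,205,350,285)))
ct=cal(ctrl.get_image('top')); it=rd('top0'); print('wing top',wing(ct,it,(195,228,235,275)))
print('key top',key(ct,it,(391,278,418,306)),collar(ct,it,(389,276,421,308)))
cg=dict(ch); cg['eye']=np.array([.3921,-.1763,.4779])
# rotation was equal up to mrad: recompute at the recorded view later
z=np.array([.2357,.0009,-.9718]); x=ch['rotation'][:,0]; x=x-z*(x@z); x/=np.linalg.norm(x); cg['rotation']=np.column_stack([x,np.cross(z,x),z])
ig=rd('gb'); print('key wrist',key(cg,ig,(296,235,333,275)),collar(cg,ig,(288,233,339,279)))
E
```

```text
wing wrist (array([0.578 , 0.1646]), array([0.5785, 0.1645]), (11.986015319824219, 56.83935546875), np.float64(3.025420224070178))
wing top (array([0.58  , 0.1645]), array([0.5801, 0.1645]), (12.438345909118652, 57.828155517578125), np.float64(3.021714255302039))
key top (array([ 0.5064, -0.1764]), array([ 0.5075, -0.1775]), (7.299605369567871, 30.260412216186523), np.float64(2.1801778946256185)) (array([ 0.5071, -0.1773]), np.float64(0.02295668730457949))
key wrist (array([ 0.5044, -0.1756]), array([ 0.506 , -0.1781]), (6.924511432647705, 29.857498168945312), np.float64(2.1433660194762214)) (array([ 0.5058, -0.1779]), np.float64(0.022428361151219718))
```

Run:
```python
from m import *
np.set_printoptions(precision=4,suppress=True)
H=(.5792,.1645); yw=-.118+np.pi/2
ctrl.set_gripper(.06)
ctrl.move_ptp((*H,.15),down(yw))
print(ctrl.movel((*H,.047),speed=.08,stop_force=8))
ctrl.set_gripper(0,grasp_force=30); print('w',ctrl.current_gripper_width(),ctrl.current_gripper_force())
f0=ctrl.current_ft_force()
ctrl.movel((*H,.22),speed=.12); print('w',ctrl.current_gripper_width(),ctrl.current_ft_force(),f0)
S=(.5065,-.1776)
ctrl.move_ptp((*S,.22),down(2.16-np.pi/2)); print(ctrl.current_tool_pos(),ctrl.current_joint_positions(),ctrl.current_ft_force())
im=ctrl.get_image('wrist'); a=im['pixels']; b=ctrl.get_image('scene')['pixels']
cv2.imwrite('pics/carry.png',np.hstack([cv2.resize(a,(400,300)),cv2.resize(b[100:280,100:340],(400,300))])[:,:,::-1]); print(ctrl.current_t())
```

```text
False
w 0.013787699316377125 29.999170303344727
w 0.014033145271592374 [-0.4071 -0.3388 -2.2005] [-0.5676 -0.2999 -0.2131]
[ 0.5069 -0.1767  0.22  ] [-0.4415  0.0554  1.376   0.0007  1.7101 -1.0322] [-0.0823  0.1464 -1.5088]
12.25
```

View pics/carry.png

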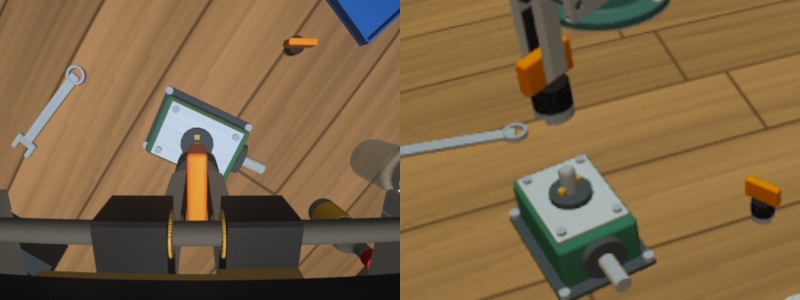

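Run:
```python
from m import *
np.set_printoptions(precision=4,suppress=True)
S=(.5065,-.1776)
def st(): print(ctrl.current_tool_pos(),ctrl.current_ft_force(),ctrl.current_torque(),round(ctrl.current_t(),2))
ctrl.hold(.3); st()
print(ctrl.movel((*S,.158),speed=.08,stop_force=4)); ctrl.hold(.2); st()
r=ctrl.movel((*S,.135),speed=.03,stop_force=4); print(r); st()
if not r:
    r=ctrl.movel((*S,.1195),speed=.02,stop_force=4); print(r); st()
```

```text
[ 0.5067 -0.1771  0.22  ] [-0.1662 -0.1155 -1.6412] [-0.0634 -0.0004 -0.0197] 12.55
False
[ 0.5069 -0.1778  0.1588] [-0.1235  0.4244 -1.809 ] [-0.024   0.0586 -0.024 ] 13.68
False
[ 0.5066 -0.1777  0.1352] [-0.4248  0.8981 -2.2615] [-0.0289  0.0162 -0.0217] 14.59
True
[ 0.5065 -0.1774  0.1208] [-0.0285  0.3486  3.4773] [-0.1131  0.0201  0.0119] 15.27
```

Run:
```python
from m import *
np.set_printoptions(precision=4,suppress=True)
S=(.5065,-.1776)
ctrl.set_gripper(.05); ctrl.hold(.2)
ctrl.movel((*S,.24),speed=.1); 
ctrl.move_ptp((.40,-.02,.30),down(np.pi/2-.3)); ctrl.hold(.5)
a=ctrl.get_image('top')['pixels'][230:350,330:490]; im=ctrl.get_image('scene'); b=im['pixels'][140:290,130:330]
print([ (np.round(r['pixel'],1),proj(cal(im),(.5065,-.1776,.14))) for r in ctrl.tip_of('wing','scene')])
cv2.imwrite('pics/end.png',np.hstack([cv2.resize(a,(400,300)),cv2.resize(b,(400,300))])[:,:,::-1]); print(ctrl.current_t(),ctrl.current_gripper_width())
```

```text
[(array([196.4, 182.3]), array([195.6758, 184.3787])), (array([314.1, 210. ]), array([195.6758, 184.3787]))]
19.025 0.0503454515252101
```

View pics/end.png

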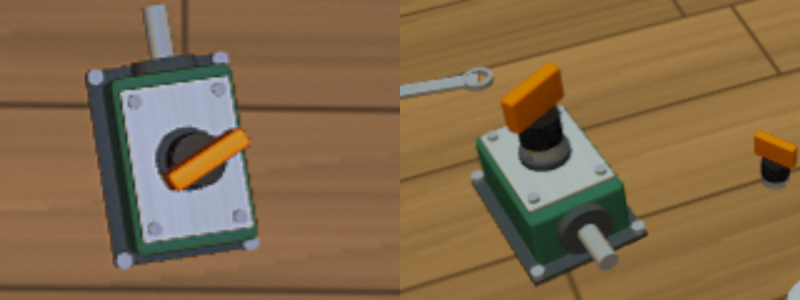

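Run:
```python
from m import *
np.set_printoptions(precision=4,suppress=True)
im=ctrl.get_image('scene'); cs=cal(im); it=ctrl.get_image('top'); ct=cal(it)
for z in (.150,.159): print(z,wing(ct,it['pixels'],(385,270,440,315),z),wing(cs,im['pixels'],(175,160,225,215),z))
b=im['pixels'][160:230,160:240]; cv2.imwrite('pics/end2.png',cv2.resize(b,(640,560),interpolation=cv2.INTER_CUBIC)[:,:,::-1])
for d in (0,.009): print([np.round((proj(cs,(.5065,-.1776,.078+d+h))-[160,160])*8) for h in (0,.038,.072)])
```

```text
0.15 (array([ 0.5068, -0.178 ]), array([ 0.5068, -0.178 ]), (12.324241638183594, 58.20195770263672), np.float64(2.1569545599350763)) (array([ 0.5138, -0.168 ]), array([ 0.5182, -0.1727]), (79.72480773925781, 104.14170837402344), np.float64(1.6918036585819007))
0.159 (array([ 0.5067, -0.1761]), array([ 0.5068, -0.1762]), (12.207301139831543, 57.64961242675781), np.float64(2.1569545599350763)) (array([ 0.5253, -0.1696]), array([ 0.5296, -0.1742]), (78.3523178100586, 102.34886932373047), np.float64(1.691803658581901))
[array([332., 417.]), array([304., 283.]), array([278., 157.])]
[array([325., 386.]), array([297., 251.]), array([270., 123.])]
```

View pics/end2.png

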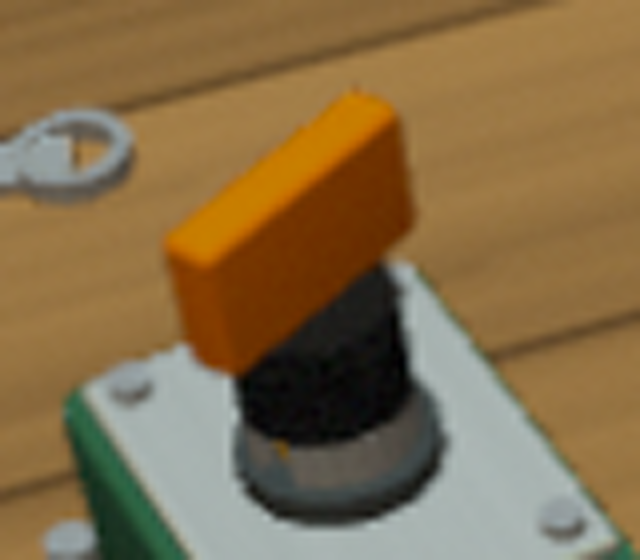

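```bash
python3 -c "
from workcell import ctrl
print(ctrl.hand_in())"
```

```text
the job is handed in; nothing more can be done
None
```

The larger wing handle is on the shaft, released and handed in. It went straight home on one light descent (about 4 N stop) with no turning needed, and the final pictures show it seated on the collar. The judge's result was not shown.

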